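Draw the filter plate out of the air sampler and hold it over the tray

TASK

On the grey air-sampler unit, push the latch carriage sideways by its black thumb piece, away from the flap, until it snaps home in its detent; then lift the flap by its tab and swing it back past upright so that it stays open. Draw the filter plate straight up out of the slot beneath, carry it to the white tray and finish still holding it there in the gripper, upright and at rest, with its lower edge about 10 cm above the middle of the tray and touching nothing else. Leave the latch home and the flap open, and do not disturb the other things on the bench or the tray.

Things in the scene. Friction and masses are not known exactly. Their poses are not given: they have to be found in the camera images.
- unit: grey box-shaped air-sampler unit, fixed, placed anew each time. Origin on the worktop; x points from its louvred front to its back, y to its left, z up. Spans x -62 to +75, y -55 to +150 mm; deck 100 mm high. The flap lies on the deck at y -50 to +50 mm, the latch left of it (+y).
- well (a point): middle of the mouth of the well under the flap, at deck height (unit x 0, y 0, z 100 mm). The well spans unit x -45 to +45, y -42 to +42 mm and is open down to 60 mm above the worktop; from there a slot in its middle (64 mm along x, 11 mm along y) goes down to 20 mm above the worktop and holds the filter plate.
- latch (a joint): travel of the steel latch carriage along unit +y: 0 locked (its tongue lies over the flap's left edge; the flap cannot lift), 0.040 m home against its stop (flap free). Starts at 0 to 0.005. About 1 N of friction at first; from about 0.019 a spring detent resists with about 4 to 5 N; from about 0.033 it snaps home and stays; let go before about 0.027 it springs back to about 0.018.
- latch_thumb (a point): centre of the top of the latch's black upright thumb piece, 30 mm along unit x, 12 mm along unit y, from 108 to 136 mm above the worktop. At unit x 0, y 80 mm locked, y 120 mm home. The carriage's tongue points to the flap, is 112 mm high and ends 42 mm from the thumb's middle. Guide strips on both sides are 110 mm high.
- flap (a joint): angle of the aluminium cover flap, 0 shut to 1.9 rad open; it turns about the line along unit y through flap_hinge, the tab rising and swinging back to unit +x. 80 g; hinge friction keeps it where it is left (1 to 2 N at the tab moves it).
- flap_hinge (a point): point on the hinge line at the rear of the flap, in the middle: unit x +62, y 0, 105 mm above the worktop.
- flap_tab (a point): grip point on the flap's tab, a bar 16 mm wide (unit y) and 8 mm thick sticking out forward from the middle of the flap's front edge: 145 mm from the hinge line, 9 mm from the tab's end, 25 mm from the 100 mm wide flap proper. Shut: unit x -83 mm, 104.5 mm above the worktop, free air below, 21 mm before the unit's front. Pinch across its width.
- filter: filter plate, white in an aluminium frame: 60 mm along its x, 8 mm thick along its y, 55 mm high, and on top a grip tongue (26 mm along x, 10 mm thick) up to 77 mm above the lower edge. Origin in the middle of the lower edge, z up. Starts hidden in the slot at unit x 0, y 0, lower edge 20 mm above the worktop, axes as the unit's. About 70 g.
- filter_grip (a point): middle of the filter plate's grip tongue, 67 mm above the plate's lower edge; 87 mm above the worktop at the start. Pinch across the 10 mm thickness (unit y).
- tray: shallow white tray standing on the worktop, 120 mm along its x, 150 mm along its y, 14 mm high. Origin in the middle of its underside.
- stopwatch: stopwatch lying on the worktop, 74x53x15 mm; bystander, leave alone; origin under its middle
- marker_1: grey marker pen lying, 16x132x17 mm; bystander, leave alone; origin under its middle
- tape_roll: roll of tape lying, 68 mm across, 19 mm high; bystander, leave alone; origin under its middle
- dropper_bottle_1: small dropper bottle, 37 mm across, 83 mm high; bystander, leave alone; origin under its middle
- beaker_250: empty glass beaker, 75 mm across, 92 mm high; bystander, leave alone; origin under its middle
- wash_bottle: white wash bottle with bent spout, 67x89x182 mm; bystander, leave alone; origin under its middle
- pocket_meter: hand-held meter with keys lying, 110x58x24 mm; bystander, leave alone; origin under its middle
- amber_bottle_0: brown reagent bottle, 68 mm across, 155 mm high; bystander, leave alone; origin under its middle
- timer: small lab timer standing on edge, 22x66x62 mm; bystander, leave alone; origin under its middle

How it is judged:
By the outcome, as a careful person would: the job done as asked, in the order asked, and still so for the second after the job is handed in, while the arm keeps its last pose, push and grip.
It also fails if it takes over 59 s, if anything falls off the work surface, if the arm or the gripper's body presses on something with over 40 N, if the wrist force passes 120 N, or if a joint passes its speed limit or range.

ROBOT

A 6-joint arm with a two-finger parallel gripper is mounted at the origin on a cart in front of the work surface, level with it; the furniture and walls round the work are solid. World frame = base frame: x ahead of the robot, y to its left, z up, the work surface at z = 0. Lengths are in mm, angles in rad, forces in N, time in s.
With the tool pointing down it reaches from about 275 to 825 mm from the base axis. Payload 5.2 kg.
Tool frame: the origin (TCP) lies at the very end of the fingers, on their centre line; the grasp point (between the pads) lies 19 mm behind it; z points along the fingers, y is the line along which they close (so a half turn about z gives the same grasp; the last joint's range is limited). The gripper opens to 93 mm and grips with 3 to 60 N. Pads are 15 mm wide; open, the fingers measure 128 mm over their backs; the gripper's body (75 mm by 188 mm) begins 65 mm behind the grasp point.
Start: joints at [-1.515, 0.259, 1.535, -0, 1.348, -0.203], TCP at [140.777, -531.683, 218.653] pointing down, gripper open.
Joint ranges: [-3.14, 3.14], [-0.91, 2.08], [0.19, 2.58], [-1.22, 4.36], [0.22, 2.71], [-3.12, 3.12]. Speed limits (rad/s): [2.57, 2.57, 3.14, 3.14, 3.14, 3.14].

INTERFACE

Orientations are given as [roll, pitch, yaw] about the fixed x, y, z axes, in that order (R = Rz(yaw) Ry(pitch) Rx(roll)).
In Python, from bench import robot gives the robot as it stands. The module is installed in compiled form; this text tells all that it offers. Calls block until the motion is done:
- robot.move_ptp(position, orientation): joint-space move of the TCP to a pose.
- robot.move_linear(position, ori=None, speed=150, f_stop=None): straight line of the TCP; ori=None keeps the orientation; speed is the mean speed in mm/s. With f_stop (N) it stops when the force on the tool has changed by that much, and returns True; else False.
- robot.move_j(angles): joint-space move.
- robot.move_gripper(opening): opening from 0.0 (shut) to 1.0 (fully open); the grip force is fixed at half the most; returns when the fingers have stopped.
- robot.sleep(seconds).
- robot.inverse_kinematics(position, orientation): joint angles nearest the present ones, or None.
- robot.get_image(name): name is "scene" or "top" or "wrist"; returns a dict with "img" (400x640x3 uint8, blue, green, red), "fovy" (degrees; the focal length in pixels is half the picture's height over the tangent of half this angle, whatever the lens; pixels are square), "cx", "cy" (the principal point, pixels), "eye" and "orientation" of the camera in the world. Camera axes: x right, y down, z forward; pixel columns grow to the right and rows downward; lengths in mm; the calibration is good to about 2 mm. A picture is of the moment at which its call begins. There is no depth.
A pose or a line that the arm cannot do raises robot.MotionError and nothing moves.
- robot.hand_in(): hands the job in; it is judged then, once.
Readings, each from a call of its own:
- robot.current_t(): time.
- robot.current_qpos(): joint angles.
- robot.current_joint_vel(): joint speeds.
- robot.current_joint_efforts(): joint torques, N m.
- robot.current_tcp_pos(): TCP position.
- robot.current_eef_rot(): TCP orientation.
- robot.current_contact_force(): force on the tool from outside, world axes, zero at the start.
- robot.current_ft_torque(): the same for the moment, N m.
- robot.current_gripper_width(): opening from 0.0 (shut) to 1.0 (fully open).
- robot.current_finger_force(): force on a finger pad.
Only numpy, scipy, OpenCV 4.12 (cv2) and the standard library are available. Lean on these libraries where they do the work, as an engineer would, in place of code of your own. Each camera call takes 0.05 s, during which the arm holds its last target. There are 200 camera calls.

## Working session

There is one attempt and no reset: what is moved stays moved. The work goes in short steps, each a Python script; the robot and the scene stay as the last script left them, time stands still between calls to the robot, and variables do not carry over. Pictures are saved under pics/ and viewed, at most 10 in all, crops included, and the job is handed in when it is done.

```bash
mkdir -p pics; cat > h.py <<'E'
import numpy as np, cv2
from scipy.spatial.transform import Rotation as R
from bench import robot
def rot(o):
    o=np.array(o,float)
    return o if o.shape==(3,3) else (R.from_quat(o).as_matrix() if o.size==4 else R.from_euler('xyz',o).as_matrix())
def ray(c,u,v):
    f=200/np.tan(np.radians(c['fovy'])/2)
    d=rot(c['orientation'])@np.array([(u-c['cx'])/f,(v-c['cy'])/f,1]); return np.array(c['eye'],float),d/np.linalg.norm(d)
def onz(c,u,v,z):
    e,d=ray(c,u,v); return e+d*(z-e[2])/d[2]
def proj(c,p):
    f=200/np.tan(np.radians(c['fovy'])/2)
    q=rot(c['orientation']).T@(np.array(p,float)-np.array(c['eye'])); return q[:2]/q[2]*f+[c['cx'],c['cy']]
E
python3 - <<'E'
from h import *
import pickle
for n in ('scene','top'):
    c=robot.get_image(n); pickle.dump(c,open(n+'.pkl','wb')); cv2.imwrite(f'pics/{n}0.png',c['img'])
    print(n,{k:c[k] for k in c if k!='img'})
E
```

```text
scene {'fovy': 53.500470617412105, 'cx': 316.6744410189603, 'cy': 201.67686800478836, 'eye': array([ -50.80900098, 1000.45892551,  768.10775658]), 'orientation': array([-2.04688719, -0.01682849, -2.59776472])}
top {'fovy': 54.12882774805045, 'cx': 317.11871093389664, 'cy': 201.85050567314886, 'eye': array([ 454.89709135,  -65.78931694, 1409.40907924]), 'orientation': array([-3.04798892,  0.01524701, -1.56184787])}
```

View pics/top0.png

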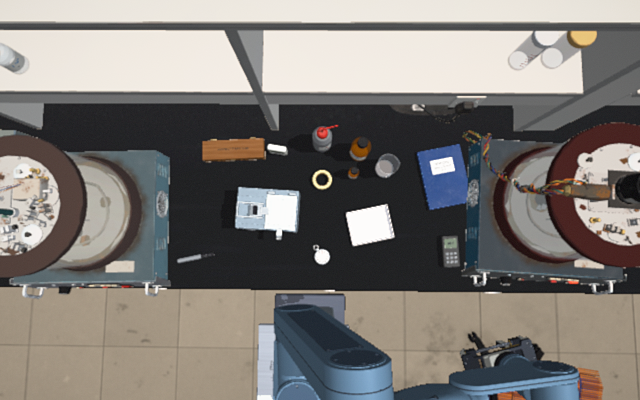

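View pics/scene0.png

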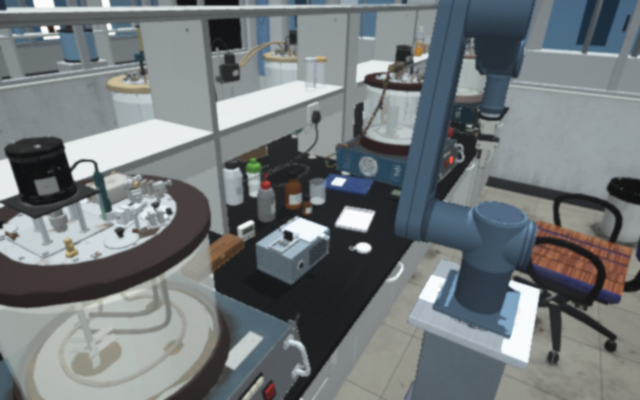

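Top view: the unit is at about (267,211), with the flap (285,211) right of the latch (250,211), the tab at (279,236) towards the robot, and the tray at (370,225). The scene view agrees. I'll enlarge the unit and tray.

```bash
python3 - <<'E'
from h import *
import pickle
c=pickle.load(open('top.pkl','rb'))
a=cv2.resize(c['img'][180:250,225:310],None,fx=9,fy=8.5,interpolation=cv2.INTER_CUBIC)
cv2.imwrite('pics/top_crop.png',a)
g=cv2.cvtColor(c['img'],cv2.COLOR_BGR2GRAY)
def blob(m,x0,y0,x1,y1):
    k=np.zeros_like(m);k[y0:y1,x0:x1]=m[y0:y1,x0:x1]
    cs,_=cv2.findContours(k,cv2.RETR_EXTERNAL,cv2.CHAIN_APPROX_NONE); return max(cs,key=cv2.contourArea)
def rep(n,ct,z):
    r=cv2.minAreaRect(ct); b=cv2.boxPoints(r); w=np.array([onz(c,u,v,z)[:2] for u,v in b])
    print(n,np.round(r[0],1),np.round(w).tolist(),'mid',w.mean(0).round(1),'sides',np.linalg.norm(w[0]-w[1]).round(),np.linalg.norm(w[1]-w[2]).round(),'ang',np.degrees(np.arctan2(*(w[1]-w[0])[::-1])).round(1))
rep('tray',blob((g>150).astype(np.uint8),340,195,402,255),14)
rep('unit',blob((g>70).astype(np.uint8),225,180,305,233),100)
rep('flap',blob((g>225).astype(np.uint8),260,180,305,245),108)
E
```

```text
tray [369.6 224.7] [[549.0, -144.0], [582.0, -293.0], [462.0, -317.0], [430.0, -169.0]] mid [ 505.7 -230.6] sides 153.0 122.0 ang -77.8
unit [267.1 209.9] [[483.0, 233.0], [628.0, 228.0], [616.0, 13.0], [472.0, 20.0]] mid [549.8 123.4] sides 145.0 215.0 ang -2.0
flap [277.4 214.8] [[469.0, 150.0], [604.0, 145.0], [597.0, 24.0], [463.0, 30.0]] mid [533.   87.2] sides 135.0 121.0 ang -2.1
```

View pics/top_crop.png

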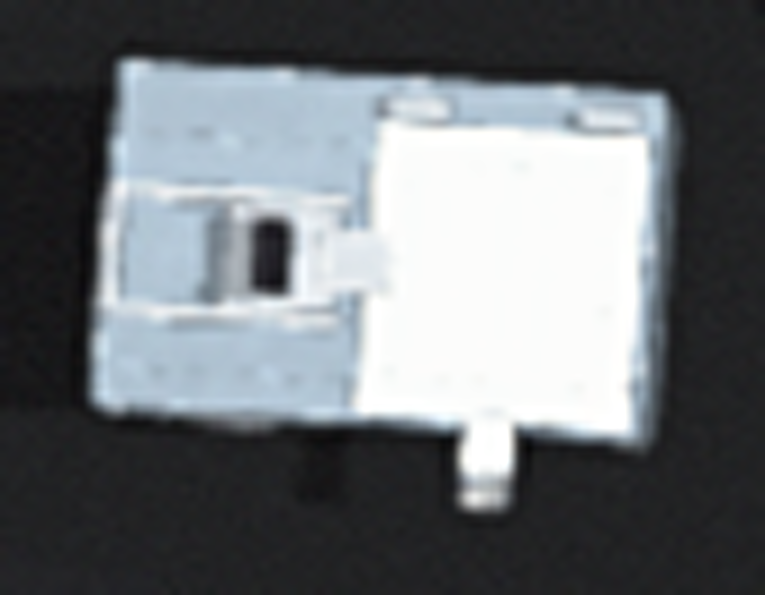

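The crop shows the deck, the black thumb at crop (271,255), the tab at (487,480) and the flap's left and right edges. Yaw is about -4°. I'll do a coarse fit, then look from above with the wrist camera.

```bash
python3 - <<'E'
from h import *
import pickle
c=pickle.load(open('top.pkl','rb'))
# crop px -> unit (x,y,z)
P=[((120,62),(75,150,100)),((95,405),(-62,150,100)),((271,255),(0,80,136)),((487,478),(-92,0,108)),((668,94),(75,-55,100)),((380,122),(56,50,108)),((360,410),(-58,50,108)),((648,135),(56,-50,108)),((630,435),(-58,-50,108))]
A=np.array([p[1][:2] for p in P],float);B=np.array([onz(c,225+(u+.5)/9-.5,180+(v+.5)/8.5-.5,q[2])[:2] for (u,v),q in P])
a0,b0=A.mean(0),B.mean(0);U,S,V=np.linalg.svd((A-a0).T@(B-b0));Rm=(U@V).T
print('yaw',np.degrees(np.arctan2(Rm[1,0],Rm[0,0])),'t',b0-Rm@a0);print((B-b0-(A-a0)@Rm.T).round(1).tolist())
t=b0-Rm@a0;yaw=np.arctan2(Rm[1,0],Rm[0,0])
print(robot.current_eef_rot(),robot.current_t())
x,y,z=robot.current_tcp_pos(); o=[np.pi,0,yaw]
for s in (0,np.pi):
    q=robot.inverse_kinematics([t[0]-60,t[1]+20,400],[np.pi,0,yaw+s]);print(q)
E
```

```text
yaw -2.849032136637636 t [544.82714011  76.97168839]
[[-0.6, 0.7], [-0.1, -0.6], [-1.4, 1.8], [9.9, 0.2], [-1.8, -0.8], [-0.9, 0.1], [-0.5, -0.6], [-0.3, -0.1], [-4.4, -0.7]]
[-3.14006281e+00 -2.79820271e-04  2.58829398e-01] 0.1
[-2.86078912e-02  9.73217634e-02  1.30216452e+00 -4.44089210e-16
  1.74210637e+00  1.59191343e+00]
[-0.02860789  0.09732176  1.30216452  0.          1.74210637 -1.54967923]
```

```bash
python3 - <<'E'
from h import *
import pickle
yaw=np.radians(-2.85)+np.pi
x,y,z=robot.current_tcp_pos()
robot.move_linear([x,y,400],speed=300)
robot.move_ptp([490,97,380],[np.pi,0,yaw])
c=robot.get_image('wrist');pickle.dump(c,open('w.pkl','wb'));cv2.imwrite('pics/w1.png',c['img'])
print({k:c[k] for k in c if k!='img'},robot.current_tcp_pos(),robot.current_t())
# feasibility of flap arc
U=np.array([544.8,77,0]);Rz=R.from_euler('z',-2.85,degrees=True)
for a in np.linspace(0,1.85,8):
    for s in(0,np.pi):
        Rt=Rz*R.from_euler('y',a)*R.from_euler('xyz',[np.pi,0,s])
        g=U+Rz.apply([62-145*np.cos(a),0,105+145*np.sin(a)]);p=g+Rt.apply([0,0,19])
        q=robot.inverse_kinematics(p,Rt.as_euler('xyz'));print(round(a,2),s>0,p.round(),None if q is None else np.round(q,2))
E
```

```text
{'fovy': 69.12716469440979, 'cx': 319.08134820876717, 'cy': 198.08268344112057, 'eye': array([419.80363347,  99.67265801, 547.09530844]), 'orientation': array([2.88356663e+00, 5.70547768e-04, 1.51931814e+00])} [490.24586521  96.21959083 379.9193025 ] 3.4583
0.0 False [462.  81.  86.] [-0.06  0.25  1.9  -0.    0.98  1.56]
0.0 True [462.  81.  86.] [-0.06  0.25  1.9   0.    0.98 -1.59]
0.26 False [462.  81. 125.] [-0.06  0.37  1.65 -0.    1.38  1.56]
0.26 True [462.  81. 125.] [-0.06  0.37  1.65 -0.    1.38 -1.58]
0.53 False [472.  81. 162.] [-0.06  0.53  1.39 -0.01  1.75  1.56]
0.53 True [472.  81. 162.] [-0.06  0.53  1.39 -0.01  1.75 -1.58]
0.79 False [492.  80. 195.] [-0.06  0.72  1.12 -0.01  2.1   1.56]
0.79 True [492.  80. 195.] [-0.06  0.72  1.12 -0.01  2.1  -1.58]
1.06 False [519.  78. 222.] [-0.06  0.93  0.84 -0.01  2.43  1.56]
1.06 True [519.  78. 222.] [-0.06  0.93  0.84 -0.01  2.43 -1.58]
1.32 False [553.  77. 241.] None
1.32 True [553.  77. 241.] None
1.59 False [590.  75. 250.] None
1.59 True [590.  75. 250.] None
1.85 False [628.  73. 250.] None
1.85 True [628.  73. 250.] None
```

View pics/w1.png

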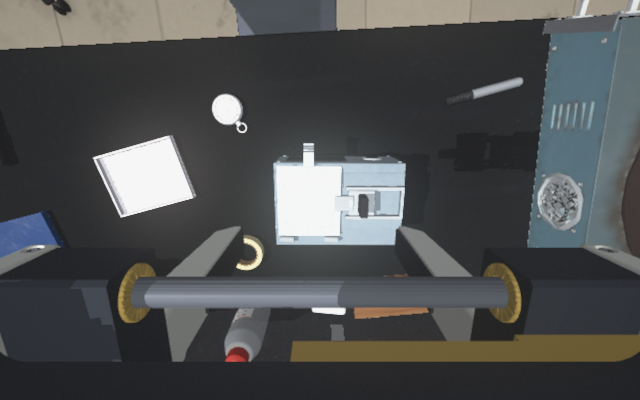

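The wrist view shows the unit at (340,200), tab (308,152), thumb (363,204), tray (145,175) and tape roll (248,252). Enlarging it to refine the pose.

```bash
python3 - <<'E'
from h import *
import pickle
c=pickle.load(open('w.pkl','rb'))
cv2.imwrite('pics/w1c.png',cv2.resize(c['img'][138:252,266:414],None,fx=5,fy=5,interpolation=cv2.INTER_CUBIC))
E
```

```text
(no output)
```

View pics/w1c.png

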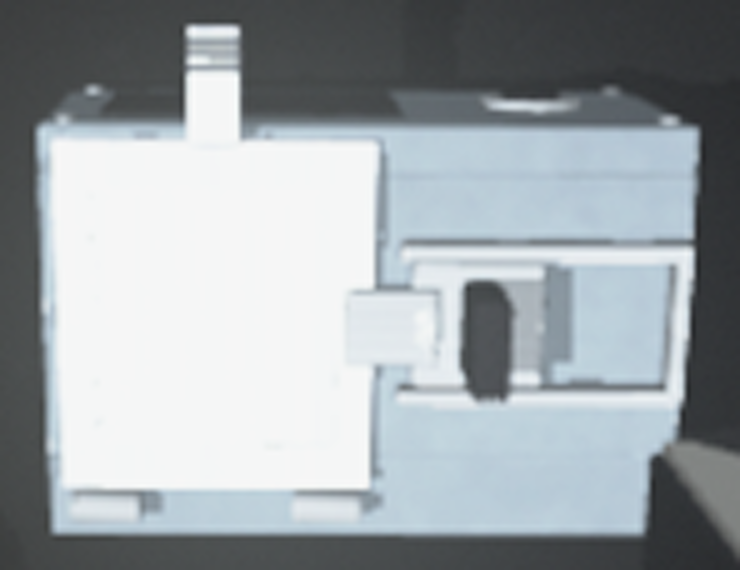

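Crop: deck corners at (699,127), (37,124), (52,534), (646,535), flap front edge at (48–381,141), tab end middle at (214,25). Fitting these.

```bash
python3 - <<'E'
from h import *
import pickle
c=pickle.load(open('w.pkl','rb'))
P=[((699,127),(-62,150,100)),((37,124),(-62,-55,100)),((52,534),(75,-55,100)),((646,535),(75,150,100)),((214,25),(-92,0,108)),((48,141),(-58,-50,108)),((381,141),(-58,50,108))]
px=[(266+(u+.5)/5-.5,138+(v+.5)/5-.5) for (u,v),_ in P]
A=np.array([p[1][:2] for p in P],float);B=np.array([onz(c,*p,q[1][2])[:2] for p,q in zip(px,P)])
a0,b0=A.mean(0),B.mean(0);U,S,V=np.linalg.svd((A-a0).T@(B-b0));Rm=(U@V).T
yaw=np.arctan2(Rm[1,0],Rm[0,0]);t=b0-Rm@a0
print('yaw',np.degrees(yaw),'t',t);print((B-b0-(A-a0)@Rm.T).round(1).tolist())
for d in (0,3):
  p=proj(c,[*(t+Rm@[0,80+d]),136]); print('thumb',(p-[266,138])*5+2)
for p in[(144,176)]: print('tray mid ~',onz(c,*p,7))
for n,z,u,v in (('wash',90,322,140),('tape',10,321,179)):print(n,onz(pickle.load(open('top.pkl','rb')),u,v,z))
# flap arc feasibility
Rz=R.from_euler('z',yaw);U=np.array([*t,0])
for a in np.linspace(0,1.8,7):
    for tilt in (-.4,-.2,0,.9,1.1,1.2,1.3):
        Rt=Rz*R.from_euler('y',tilt)*R.from_euler('xyz',[np.pi,0,np.pi])
        p=U+Rz.apply([62-145*np.cos(a),0,105+145*np.sin(a)])+Rt.apply([0,0,19])
        q=robot.inverse_kinematics(p,Rt.as_euler('xyz'));print(round(a,2),tilt,None if q is None else q[4].round(2),end='; ')
    print()
E
```

```text
yaw -3.670633030375849 t [541.42921881  75.41953054]
[[-0.6, 0.2], [1.1, 0.8], [0.8, 2.0], [-1.9, -5.3], [-0.3, 0.7], [1.1, 0.2], [-0.1, 1.5]]
thumb [478.07635393 352.25953913]
thumb [488.22166561 352.38361005]
tray mid ~ [ 502.14870582 -235.67640845    7.        ]
wash [792.1752946  -59.42761552  90.        ]
tape [669.05563064 -56.54900527  10.        ]
0.0 -0.4 0.44; 0.0 -0.2 0.73; 0.0 0 0.98; 0.0 0.9 1.94; 0.0 1.1 2.12; 0.0 1.2 2.2; 0.0 1.3 2.29; 
0.3 -0.4 0.58; 0.3 -0.2 0.85; 0.3 0 1.09; 0.3 0.9 2.02; 0.3 1.1 2.19; 0.3 1.2 2.28; 0.3 1.3 2.35; 
0.6 -0.4 0.69; 0.6 -0.2 0.96; 0.6 0 1.2; 0.6 0.9 2.12; 0.6 1.1 2.29; 0.6 1.2 2.37; 0.6 1.3 2.45; 
0.9 -0.4 0.78; 0.9 -0.2 1.04; 0.9 0 1.29; 0.9 0.9 2.23; 0.9 1.1 2.4; 0.9 1.2 2.48; 0.9 1.3 2.56; 
1.2 -0.4 0.84; 1.2 -0.2 1.11; 1.2 0 1.36; 1.2 0.9 2.34; 1.2 1.1 2.52; 1.2 1.2 2.61; 1.2 1.3 2.68; 
1.5 -0.4 0.87; 1.5 -0.2 1.15; 1.5 0 1.41; 1.5 0.9 2.46; 1.5 1.1 2.66; 1.5 1.2 None; 1.5 1.3 None; 
1.8 -0.4 0.88; 1.8 -0.2 1.17; 1.8 0 1.44; 1.8 0.9 2.59; 1.8 1.1 None; 1.8 1.2 None; 1.8 1.3 None;
```

```bash
python3 - <<'E'
from h import *
import pickle
c=pickle.load(open('w.pkl','rb'))
P=[((699,127),(-62,150,100)),((37,124),(-62,-55,100)),((52,534),(75,-55,100)),((214,25),(-92,0,108)),((48,141),(-58,-50,108)),((381,141),(-58,50,108)),((370,490),(56,50,108)),((63,490),(56,-50,108))]
px=[(266+(u+.5)/5-.5,138+(v+.5)/5-.5) for (u,v),_ in P]
A=np.array([p[1][:2] for p in P],float);B=np.array([onz(c,*p,q[1][2])[:2] for p,q in zip(px,P)])
a0,b0=A.mean(0),B.mean(0);U,S,V=np.linalg.svd((A-a0).T@(B-b0));Rm=(U@V).T
yaw=np.arctan2(Rm[1,0],Rm[0,0]);t=b0-Rm@a0
print('yaw',np.degrees(yaw),'t',t);print((B-b0-(A-a0)@Rm.T).round(1).tolist())
E
```

```text
yaw -3.156811050242357 t [541.75006862  76.72658386]
[[0.4, -0.6], [0.3, 0.0], [-0.1, 0.0], [-0.5, 0.2], [0.3, -0.5], [0.0, 0.7], [-0.4, -0.2], [-0.0, 0.4]]
```

The residuals are under 1 mm, so I'll use yaw -3.1° and t=(542,76.8). Pushing the latch now.

```bash
cat >> h.py <<'E'
YAW=np.radians(-3.1);T=np.array([542,76.8,0]);Rz=R.from_euler('z',YAW)
def W(x,y,z): return T+Rz.apply([x,y,z])
def ori(tilt=0): return (Rz*R.from_euler('y',tilt)*R.from_euler('xyz',[np.pi,0,np.pi])).as_euler('xyz')
def U(p): return Rz.inv().apply(np.array(p)-T).round(1)
def st(n=''): print(n,'t',round(robot.current_t(),2),'U',U(robot.current_tcp_pos()),'F',np.round(robot.current_contact_force(),1),'w',round(robot.current_gripper_width(),3))
E
python3 - <<'E'
from h import *
import pickle
robot.move_gripper(0.0)
robot.move_linear(W(0,42,200),ori(),speed=250)
print(robot.move_linear(W(0,42,119),speed=120,f_stop=6)); st('down')
print(robot.move_linear(W(0,106,119),speed=35,f_stop=14)); st('pushed')
robot.move_linear(W(0,85,119),speed=80)
robot.move_linear(W(0,85,190),speed=200); 
robot.move_gripper(0.6)
robot.move_linear(W(-100,0,230),ori(-.3),speed=250); st()
c=robot.get_image('wrist');pickle.dump(c,open('w2.pkl','wb'));cv2.imwrite('pics/w2.png',c['img'])
E
```

```text
False
down t 6.64 U [  0.7  42.  120. ] F [ 0.2 -0.3  0.3] w 0.004
True
pushed t 8.17 U [-1.000e-01  9.900e+01  1.189e+02] F [ 0.5 -2.2  3.2] w 0.006
 t 10.71 U [-99.   -0.  230.9] F [ 1.1  0.6 -0.1] w 0.602
```

View pics/w2.png

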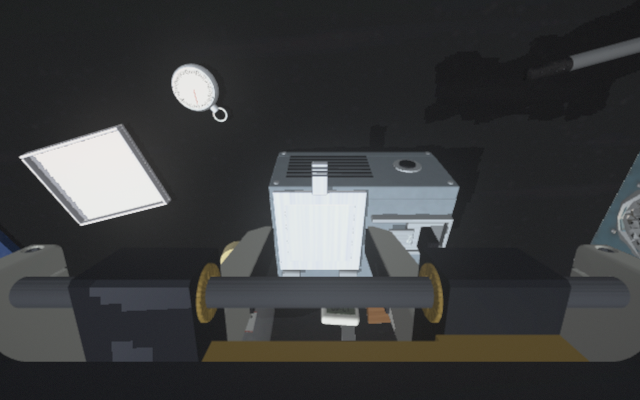

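The picture shows the thumb at (430,237), next to the outer end of its frame, so the latch is home, in keeping with the stop at y≈99 mm. The tab is at (320,178). One correction: the flap's outer face turns to the back, so the tool has to stay near vertical and let the tab pivot in the pads.

```bash
python3 - <<'E'
from h import *
import pickle
c=pickle.load(open('w2.pkl','rb')); print(proj(c,W(-92,0,108)),proj(c,W(0,120,136)))
r=147
def pose(a,tilt):
    o=ori(tilt);return W(62-r*np.cos(a),0,105+r*np.sin(a))+R.from_euler('xyz',o).apply([0,0,19]),o
tl=lambda a:-.35+.5*a/1.8
d=R.from_euler('xyz',ori(-.35)).apply([0,0,1])
p0,o0=pose(0,-.35)
robot.move_linear(p0-70*d,o0,speed=200)
print(robot.move_linear(p0,o0,speed=100,f_stop=8));st('at tab')
robot.move_gripper(0.0);st('grip')
for a in np.linspace(0,1.8,11)[1:]:
    p,o=pose(a,tl(a))
    if robot.move_linear(p,o,speed=90,f_stop=25): st('STOP %.2f'%a);break
    if a<.4 or a>1.4: st('%.2f'%a)
E
```

```text
[319.41524589 163.62236866] [430.99176742 252.51960609]
False
at tab t 12.14 U [-77.9   0.   87.9] F [ 0.6  0.1 -0.8] w 0.598
grip t 12.86 U [-78.5   0.2  87.2] F [-1.   2.4  0.8] w 0.166
0.18 t 13.3 U [-77.1   0.2 112.8] F [ 0.7  3.2 -1.3] w 0.169
0.36 t 13.74 U [-71.2   0.2 137.7] F [ 1.   3.7 -1.1] w 0.165
1.44 t 16.34 U [ 4.150e+01 -1.000e-01  2.314e+02] F [-0.1  3.1 -3.9] w 0.17
1.62 t 16.77 U [ 6.690e+01 -1.000e-01  2.326e+02] F [-0.7  2.9 -4.3] w 0.172
1.80 t 17.21 U [ 9.220e+01 -1.000e-01  2.293e+02] F [-2.   1.9 -3.4] w 0.173
```

```bash
python3 - <<'E'
from h import *
import pickle
robot.move_gripper(0.5)
d=R.from_euler('xyz',robot.current_eef_rot()).apply([0,0,1])
robot.move_linear(np.array(robot.current_tcp_pos())-70*d,speed=200)
robot.move_gripper(0.33)
robot.move_linear(W(0,0,260),ori(0),speed=250); st()
s=robot.get_image('scene'); c=robot.get_image('wrist');pickle.dump(c,open('w3.pkl','wb'))
a=cv2.resize(s['img'][200:300,230:350],None,fx=4,fy=4,interpolation=cv2.INTER_CUBIC)
b=cv2.resize(c['img'],None,fx=.5,fy=.5)
o=np.zeros((600,800,3),np.uint8);o[:400,:480]=a;o[400:,:320]=b;o[400:,330:730]=cv2.resize(c['img'][120:320,220:420],(400,200)) if 0 else 0
cv2.imwrite('pics/s3.png',o);cv2.imwrite('pics/w3.png',c['img'])
E
```

```text
t 19.53 U [  0.6  -0.  261.1] F [ 0.1 -0.4  0.9] w 0.33
```

View pics/s3.png

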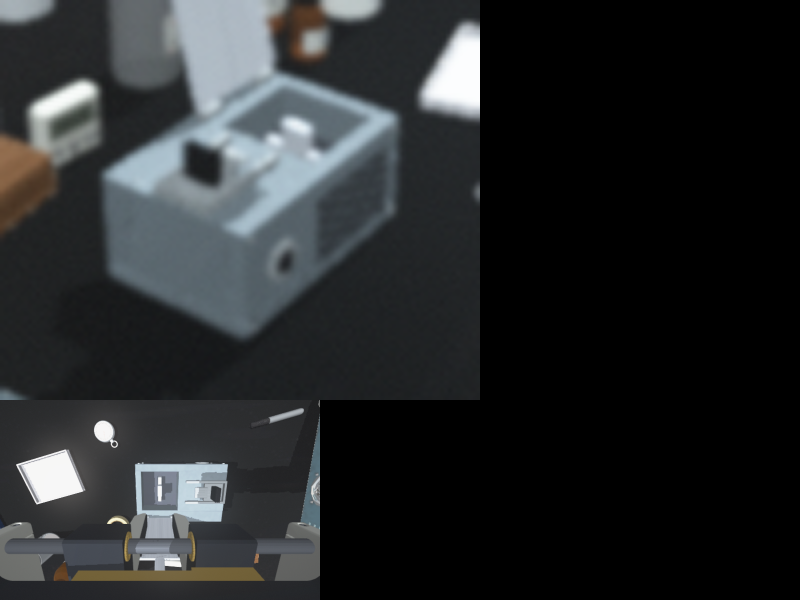

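View pics/w3.png

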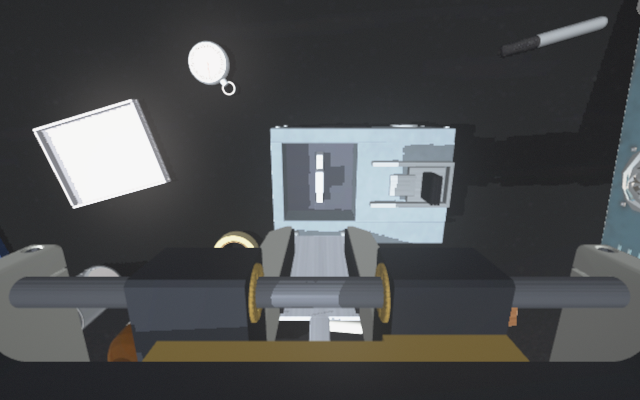

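The flap is open past upright and the latch is home (thumb at (432,187)). The filter tongue is in the well at about (319,178), and the tray is at (102,153). Checking alignment and then drawing the plate out.

```bash
python3 - <<'E'
from h import *
import pickle
c=pickle.load(open('w3.pkl','rb'))
g=cv2.cvtColor(c['img'],cv2.COLOR_BGR2GRAY)
m=(g>200).astype(np.uint8);k=np.zeros_like(m);k[140:218,305:335]=m[140:218,305:335];ys,xs=np.nonzero(k)
print('tongue px',xs.mean(),(xs.min(),xs.max(),ys.min(),ys.max()),'exp',proj(c,W(-13,0,97)),proj(c,W(13,0,97)),proj(c,W(-30,0,75)),proj(c,W(30,0,75)))
m=(g>110).astype(np.uint8);m[:, 200:]=0;m[:80]=0;m[225:]=0
ct=max(cv2.findContours(m,0,2)[0],key=cv2.contourArea)
q=cv2.approxPolyDP(ct,8,True)[:,0];w=np.array([onz(c,*p,14)[:2] for p in q]);print(q.tolist(),w.round(),w.mean(0))
robot.move_linear(W(0,0,130),ori(0),speed=200)
print(robot.move_linear(W(0,0,69),speed=80,f_stop=6));st('down')
robot.move_gripper(0.0);st('grip');print(robot.current_finger_force())
robot.move_linear(W(0,0,115),speed=60,f_stop=15);st('up1')
print(robot.move_linear(W(0,0,260),speed=150,f_stop=20));st('up2')
E
```

```text
tongue px 319.2113022113022 (np.int64(305), np.int64(334), np.int64(140), np.int64(202)) exp [319.50818138 171.50018278] [319.50799493 193.40892725] [319.48951734 154.52221519] [319.48990283 202.26119849]
[[136, 99], [32, 129], [73, 208], [170, 180]] [[ 431. -166.]
 [ 462. -318.]
 [ 578. -293.]
 [ 544. -141.]] [ 503.61531348 -229.41653963]
False
down t 21.34 U [ 0.4  0.  69.4] F [-0.6  0.4  0.6] w 0.332
grip t 21.82 U [ 0.2  0.  69.3] F [-0.3  1.3  2.2] w 0.106
30.00030219554901
up1 t 22.73 U [ -0.3  -0.  114.7] F [-0.2 -0.  -0.4] w 0.106
False
up2 t 23.85 U [ -0.6   0.  258.9] F [-0.1  0.2  0.1] w 0.105
```

```bash
python3 - <<'E'
from h import *
import pickle
robot.move_linear([504.5,-230,259],ori(0),speed=180)
robot.move_linear([504.5,-230,153],speed=100)
robot.sleep(.8);st();print(robot.current_tcp_pos(),robot.current_finger_force())
s=robot.get_image('scene');c=robot.get_image('wrist')
o=np.zeros((400,1000,3),np.uint8);o[:,:360]=cv2.resize(s['img'][180:300,232:340],(360,400),interpolation=cv2.INTER_CUBIC);o[:,360:]=c['img']
o[:,:]=o
b=cv2.resize(s['img'][160:290,225:425],(800,520),interpolation=cv2.INTER_CUBIC)
cv2.imwrite('pics/s4.png',b);cv2.imwrite('pics/w4.png',c['img'])
E
```

```text
t 27.73 U [ -20.9 -308.4  153. ] F [-0.6  0.3  0.1] w 0.109
[ 504.47811196 -229.99724732  152.95729855] 29.99952882528305
```

View pics/s4.png

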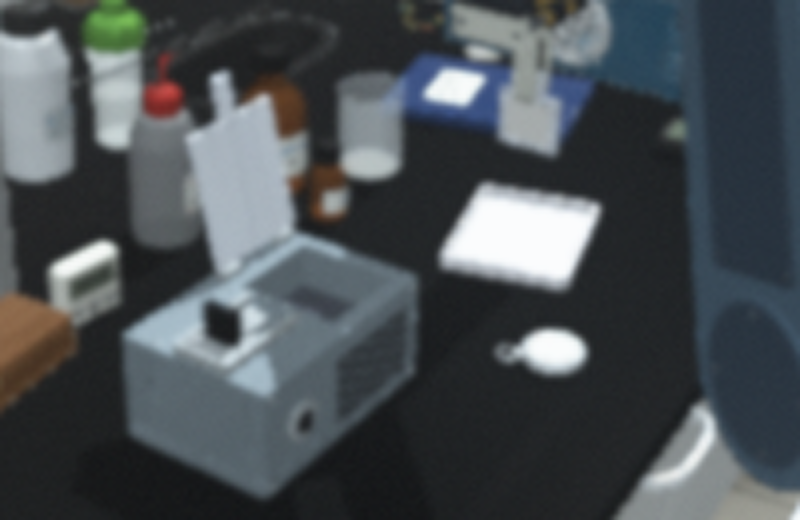

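View pics/w4.png

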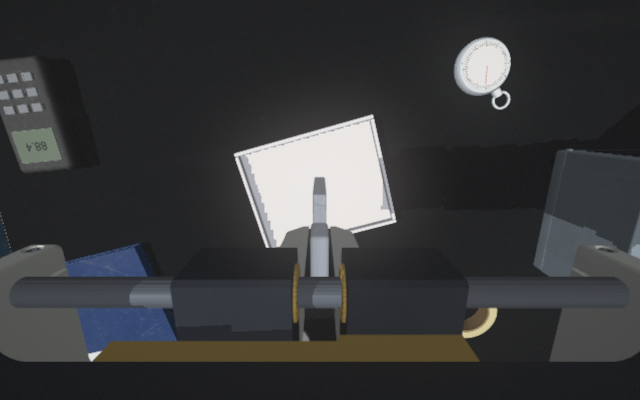

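The scene view shows the plate hanging upright in the gripper at (530,120), above the tray at (520,235). The flap is open, the latch is home, the well is empty and the other things are in place. The wrist view shows the plate at (319,200), above the tray. Handing in.

```bash
python3 -c "
from bench import robot
print(robot.hand_in())"
```

```text
the job is handed in; nothing more can be done
None
```

I handed the job in at about 28 s: the latch is home, the flap is open past upright, and the gripper is holding the filter plate upright and still, about 10 cm above the middle of the tray, with nothing else seen moved.

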